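# Lock the tumbler's bowl, then charge it with bolts

### The job

Get the small bench deburring tumbler ready for a batch. Its bowl is only dropped in, so first turn the bayonet lock ring round the bowl's rim clockwise (seen from above) by one of its two upright lugs, until the ring is fully home at the stop and its index nib stands at the long locked mark. Only then pick up the loaded hand scoop by its wooden grip, tip all five bolts into the bowl, and set the empty scoop down flat on the free table top; leave the other tools where they lie.

Things in the scene. Friction and masses are not known exactly. Their poses are not given: they have to be found in the camera images.
- tumbler: Bench deburring tumbler, fixed: grey square housing 190 x 190 mm, flat deck at 82 mm; origin under its centre, z up; its front panel with a timer knob looks to its own -x (roughly to the robot). The round bowl hangs in its middle; round the bowl's rim lies the lock ring (168 mm across, flat top at 100 mm). Three low guide shoes and a stop block on the deck are 94 mm high.
- lock_ring (a joint): Angle of the captive lock ring about the tumbler's vertical axis, rad: 0 = open, grows as the ring turns CLOCKWISE seen from above, 1.047 = against the stop, locked. It starts open, somewhere between 0 and 0.35, turns stiffly (about 0.25 N m) and stays where it is left.
- ring_axis (a point): Point on the ring's vertical turning axis (the tumbler's centre) at the height of the ring's flat top, 100 mm above the table; axes as the tumbler's.
- lug_1 (a point): Middle of the grip of the first of the ring's two upright lugs, 124 mm above the table, 78 mm from the axis; moves with the ring. A lug is a rounded steel fin, 13 mm thick along the ring's round, 22 mm radially, from 103 to 134 mm above the table: pinch it across its 13 mm. At ring angle a it stands at azimuth 120 deg - a about the tumbler's z, counted anticlockwise from its x axis.
- lug_2 (a point): The same point on the second lug, opposite the first (azimuth -60 deg - a). Either may be used.
- ring_nib (a point): Tip of the small dark index nib on the ring's outer rim, 96 mm above the table, 87 mm from the axis; it moves with the ring.
- locked_mark (a point): The long raised dark bar on the tumbler's deck, beside a stop block, where the nib stands when the ring is locked; a round dark dot 60 deg away marks open.
- bowl: Loose grey plastic bowl, 108 mm across and 70 mm deep, hanging by its rim in the tumbler's deck; origin under the middle of its bottom, z up. Inside 102 mm across at the mouth and 88 mm at the bottom, with a low cone (29 mm high) in the middle of its floor.
- bowl_mouth (a point): Centre of the bowl's mouth, level with its rim, 86 mm above the table. The ring's three inward tabs leave a clear opening of 115 mm; the two lugs stand 67 to 90 mm from the centre, up to 134 mm high.
- scoop: Loose sheet-steel hand scoop, about 0.3 kg empty: flat pan 110 mm long (x), 70 mm wide (y), walls 40 mm high at the back and 27 mm at the front, open towards its own +x with a slightly turned-up lip; wooden grip behind it along -x. Origin under the middle of the pan, z up; it stands flat on the table (z = 0).
- scoop_grip (a point): Point on the scoop's wooden grip to hold, 103 mm behind the pan's middle, 30 mm above the table when the scoop stands. The grip is 14 mm thick (y), 20 mm high (z, from 20 to 40 mm) and runs from 69 to 155 mm behind the pan's middle (along x). Axes as the scoop's.
- scoop_lip (a point): Middle of the pan's open front edge, 54 mm ahead of the pan's middle and 157 mm ahead of scoop_grip; axes as the scoop's.
- blank_1: Dark hex bolt 1 of five, 41 mm long (its y), head 15 mm, 30 g, lying in the scoop's pan; origin under its middle.
- blank_2: Dark hex bolt 2 of five, 41 mm long (its y), head 15 mm, 30 g, lying in the scoop's pan; origin under its middle.
- blank_3: Dark hex bolt 3 of five, 41 mm long (its y), head 15 mm, 30 g, lying in the scoop's pan; origin under its middle.
- blank_4: Dark hex bolt 4 of five, 41 mm long (its y), head 15 mm, 30 g, lying in the scoop's pan; origin under its middle.
- blank_5: Dark hex bolt 5 of five, 41 mm long (its y), head 15 mm, 30 g, lying in the scoop's pan; origin under its middle.
- deburr_tool: Bystander: deburring pen, 126 x 12 mm, on the table; leave it.
- marker: Bystander: marker pen, 135 x 16 mm, on the table; leave it.

How it is judged:
By the outcome, as a careful person would: the job done as asked, in the order asked, and still so for the second after the job is handed in, with the robot touching nothing.
It also fails if it takes over 72 s, if anything falls off the work surface, if the arm or the gripper's body presses on something with over 40 N, if the wrist force passes 120 N, or if a joint passes its speed limit or range.

### The arm

A 6-joint arm with a two-finger parallel gripper is mounted at the origin on a cart in front of the work surface, level with it; the furniture and walls round the work are solid. World frame = base frame: x ahead of the robot, y to its left, z up, the work surface at z = 0. Lengths are in m, angles in rad, forces in N, time in s.
With the tool pointing down it reaches from about 0.425 to 0.95 m from the base axis. Payload 3.5 kg.
Tool frame: the origin (TCP) lies on the centre line of the jaws, within the pads' length; the fingertips stand 14 mm ahead of it and the grasp point (between the pads) lies 5 mm behind it (tips_ahead is the distance from the TCP to the fingertips, in m); y points along the fingers, z is the direction in which the jaws open and shut, and the axes are right-handed (so a half turn about y gives the same grasp; the last joint's range is limited). The gripper opens to 85 mm and grips with 20 to 120 N. Pads are 22 mm wide; open, the fingers measure 114 mm over their backs; the gripper's body (76 mm by 85 mm) begins 54 mm behind the grasp point. The pads swing forward as they close: fully open they stand 13 mm farther back than shut.
Start: joints at [1.137, 0.286, 1.577, -0, 1.279, -0.15], TCP at [0.189, 0.648, 0.245] pointing down, gripper open.
Joint ranges: [-2.77, 2.77], [-0.9, 2.22], [0.21, 2.48], [-1.53, 4.67], [0.24, 2.81], [-2.84, 2.84]. Speed limits (rad/s): [2.79, 2.79, 3.14, 3.14, 3.14, 3.14].

### API

Orientations are given as a unit quaternion [x, y, z, w].
In Python, from plant import get_state, read_camera, sign_off, tips_ahead gives the robot as it stands.
- The arm moves only by the tool send_rows, never from a script. Its argument "plan" is a list of rows, each a list of 2 entries, a list of its own where there are three numbers: the shift along the tool's x, y, z in units of 12 cm (1.0 is 12 cm), then the turn, a rotation vector about the tool's x, y, z in units of 360 degrees (1.0 is 360 degrees). In form: [[[tx, ty, tz], [rx, ry, rz]], ...]. A call has 1 to 12 rows; each row shifts and turns the commanded pose from where the row before left it, along the tool's axes as they then stand; what a row does not reach is not made up. A row lasts 1/10 s, in which the tool goes at most 50 mm and 8.59 degrees, less where a joint would pass 70% of its speed; a pose out of reach is approached as far as the arm can. A call with a number of a shift or a turn outside -1 to 1 is refused whole. A call with a gripper value outside its range is refused whole. "gripper" is the closure, from 0 (fully open) to 1 (shut), set as the call begins (left out, the last holds). The fingers move at their own pace and stop on an object; "grip_force" is the grip in N (left out, the last holds). Time passes only in rows, so rows that do not move let the fingers close. It gives the time, the measured TCP pose, the force and the opening at its end, in the units of the state.
- get_state(): the state, without advancing time (a new reading comes with each control period).
- read_camera(name): name is "side" or "top" or "wrist"; returns a dict with "img" (480x640x3 uint8, blue, green, red), "fx", "fy", "cx", "cy" (pixels), "world_from_camera" (4x4, takes a point from camera to world coordinates); the wrist camera has in their place "mount" (4x4, takes a point from camera to tool coordinates, whose origin is the TCP and whose axes are the tool frame's). Camera axes: x right, y down, z forward; pixel columns grow to the right and rows downward; lengths in m; the calibration is good to about 2 mm. A picture is of the moment at which its call begins: read the wrist's pose just before it. There is no depth.
- sign_off(): hands the job in, once; it reports no verdict.
The state is a dict: "time": time; "qpos": joint angles; "dq": joint speeds; "joint_efforts": joint torques, N m; "eef_pos": TCP position; "tcp_rot": TCP orientation; "contact_force": force on the tool from outside, world axes, zero at the start; "wrist_torque": the same for the moment, N m; "opening": opening from 0.0 (shut) to 1.0 (fully open).
Only numpy, scipy, OpenCV 4.12 (cv2) and the standard library are available. Lean on these libraries where they do the work, as an engineer would, in place of code of your own. Each camera call takes 0.05 s, during which the arm holds its last target. There are 200 camera calls.

## Working session

There is one attempt and no reset: what is moved stays moved. The work goes in short steps, Python scripts to look and compute and a tool call to move; the robot and the scene stay as the last step left them, time stands still between calls to the robot, and variables do not carry over. Pictures are saved under pics/ and viewed, about 8 in all and at most 12, crops included, and the job is handed in when it is done.

Besides the shell and the picture viewer there is one more tool, called after "Emit:" as name([rows], argument=value, ...), one row to a line, values as JSON. send_rows: Moves the arm, as the interface text tells. Its arguments: {"type":"object","properties":{"plan":{"type":"array"},"gripper":{"type":"number"},"grip_force":{"type":"number"}},"required":["plan"]}

```bash
mkdir -p pics; ls; python3 - <<'E'
from plant import *
import cv2,numpy as np
s=get_state();print(s, tips_ahead)
for n in("top","side"):
    c=read_camera(n);cv2.imwrite(f"pics/{n}0.png",c["img"]);print(n,c["fx"],c["fy"],c["cx"],c["cy"],np.round(c["world_from_camera"],4).tolist())
print(np.round(read_camera("wrist")["mount"],4).tolist())
E
```

```text
pics
{'time': 0.0, 'qpos': array([ 1.13698671e+00,  2.87203762e-01,  1.57816216e+00, -8.64692769e-06,
        1.27860385e+00, -1.49997834e-01]), 'dq': array([-0.00063552,  0.00073969,  0.00099164, -0.00116864,  0.00370668,
        0.00073379]), 'joint_efforts': array([-1.47522355e-04, -4.05959451e+01, -2.92641413e+01, -1.31817733e-04,
        5.63440437e-03, -1.77127663e-05]), 'eef_pos': array([0.18872028, 0.64743653, 0.24392978]), 'tcp_rot': array([ 0.70080447, -0.10024429,  0.09976619, -0.69919302]), 'contact_force': array([-0.3502038 , -0.82591182, -0.98080966]), 'wrist_torque': array([-0.04086063,  0.00702767,  0.02345881]), 'opening': 0.9966466926067286} 0.014
top 508.9459551409784 508.9459551409784 311.7281052180091 235.27572618342973 [[-0.027, -0.9905, 0.1351, 0.4151], [-0.9994, 0.0236, -0.0265, -0.0464], [0.023, -0.1358, -0.9905, 0.9945], [0.0, 0.0, 0.0, 1.0]]
side 491.3175171259658 491.3175171259658 316.5815787441306 239.08717368435163 [[0.8681, -0.255, 0.4259, 0.1166], [-0.4959, -0.4877, 0.7185, -0.6927], [0.0245, -0.8349, -0.5498, 0.6075], [0.0, 0.0, 0.0, 1.0]]
[[-0.0003, 0.9637, 0.267, -0.0666], [0.0004, -0.267, 0.9637, -0.1278], [1.0, 0.0004, -0.0003, 0.0009], [0.0, 0.0, 0.0, 1.0]]
```

View pics/top0.png

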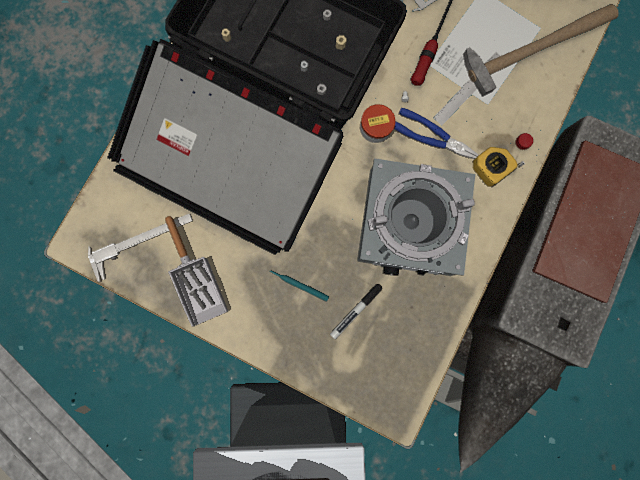

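View pics/side0.png

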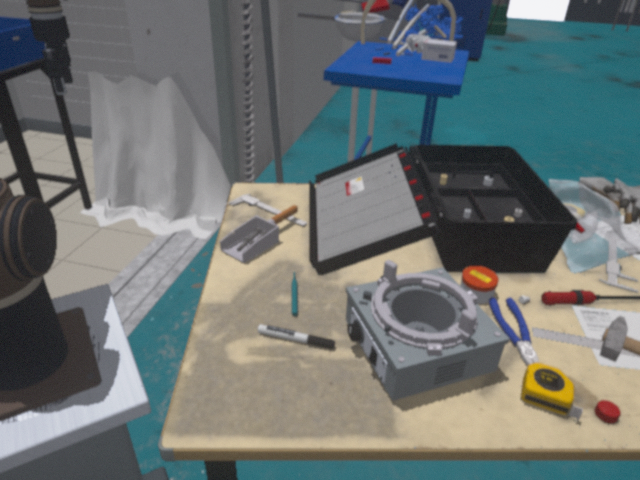

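The top view shows the tumbler at about (420,217) with lugs near (380,223) and (463,206). The scoop's pan is at (199,290), with its grip end at (168,218) and its lip at (210,322). The pen is at (300,285) and the marker at (357,310). I'll zoom in next.

```bash
python3 - <<'E'
import cv2,numpy as np
t=cv2.imread("pics/top0.png");s=cv2.imread("pics/side0.png")
a=cv2.resize(t[150:285,350:485],(540,540)[:2],interpolation=cv2.INTER_CUBIC)[:, :400*540//540+140]
a=cv2.resize(t[152:284,352:484],(400,400),interpolation=cv2.INTER_CUBIC)
b=cv2.resize(t[205:337,140:272],(400,400),interpolation=cv2.INTER_CUBIC)
c=cv2.resize(s[250:400,335:515],(240,200),interpolation=cv2.INTER_CUBIC)
c=cv2.resize(s[252:342,340:520],(400,200),interpolation=cv2.INTER_CUBIC)
d=cv2.resize(s[190:270,205:365],(400,200),interpolation=cv2.INTER_CUBIC)
cv2.imwrite("pics/z0.png",np.vstack([np.hstack([a,b]),np.hstack([c,d])]))
E
```

```text
(no output)
```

View pics/z0.png

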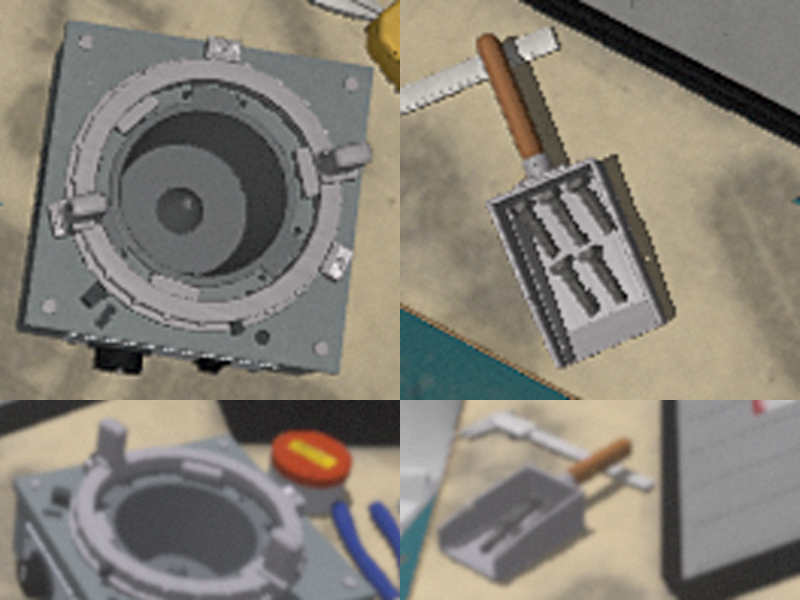

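```bash
cat > h.py <<'E'
import numpy as np
from plant import *
from scipy.spatial.transform import Rotation as R
K={"top":(508.946,311.728,235.276),"side":(491.318,316.582,239.087)}
W={"top":np.array([[-0.027,-0.9905,0.1351,0.4151],[-0.9994,0.0236,-0.0265,-0.0464],[0.023,-0.1358,-0.9905,0.9945]]),
"side":np.array([[0.8681,-0.255,0.4259,0.1166],[-0.4959,-0.4877,0.7185,-0.6927],[0.0245,-0.8349,-0.5498,0.6075]])}
def cast(n,u,v,z):
    f,cx,cy=K[n];d=W[n][:,:3]@[(u-cx)/f,(v-cy)/f,1];o=W[n][:,3]
    return (o+d*(z-o[2])/d[2])[:2]
def proj(n,p):
    f,cx,cy=K[n];q=W[n][:,:3].T@(np.array(p)-W[n][:,3]);return np.round([cx+f*q[0]/q[2],cy+f*q[1]/q[2]],1)
def shift(p,tgt=None):
    "report tool-axis shift (12cm units) from current pose to p, and rotvec/360deg to tgt (Rotation)"
    s=get_state();r=R.from_quat(s["tcp_rot"]);t=r.inv().apply(np.array(p)-s["eef_pos"])/.12
    w=(r.inv()*tgt).as_rotvec()/(2*np.pi) if tgt is not None else 0
    return np.round(t,4),np.round(w,4)
def down(az):
    "tool down, jaw axis (tool z) at world azimuth az deg"
    a=np.radians(az);y=np.array([0,0,-1.]);z=np.array([np.cos(a),np.sin(a),0]);return R.from_matrix(np.c_[np.cross(y,z),y,z])
E
python3 - <<'E'
from h import *
c=lambda u,v,z:cast("top",352+u*.33,152+v*.33,z)
k=[c(68,20,.082),c(373,68,.082),c(338,373,.082),c(20,325,.082)]
C=np.mean(k,0);e=(k[0]-k[3]+k[1]-k[2]);yaw=np.degrees(np.arctan2(e[1],e[0]))
print("corners",np.round(k,4),"C",C,"yaw",yaw,[np.linalg.norm(k[i]-k[i-1]) for i in range(4)])
for n,u,v,z in(("nib",237,327,.096),("dot",262,338,.082),("mark",104,318,.083),("lug1top",90,207,.134),("lug2top",350,157,.134)):
    p=c(u,v,z);d=p-C;print(n,p,np.linalg.norm(d),np.degrees(np.arctan2(d[1],d[0]))-yaw)
s=lambda u,v,z:cast("top",140+u*.33,205+v*.33,z)
b,f=s(487,40,.035)-0,s(537,165,.035);b=s(487-400,40,.038);f=s(532-400,158,.038)
print("grip back",b,"front",f,np.linalg.norm(b-f))
l=[s(88,203,.04),s(212,157,.04)];q=[s(163,366,.0),s(272,320,.0)]
m1,m2=np.mean(l,0),np.mean(q,0);print("backtop",l,m1,"lip?",q,m2,"len",np.linalg.norm(m1-m2))
for a,bb in((b,f),(m1,m2),(b,m2)):
    d=bb-a;print(np.degrees(np.arctan2(d[1],d[0])))
E
```

```text
corners [[ 0.6802 -0.1909]
 [ 0.6462 -0.3768]
 [ 0.4606 -0.3426]
 [ 0.4939 -0.1541]] C [ 0.5702241  -0.26612215] yaw -10.81263756590828 [np.float64(0.18986256550570735), np.float64(0.18897295334892003), np.float64(0.18869920946541743), np.float64(0.19143235404303044)]
nib [ 0.48837051 -0.28016398] 0.0830492850647112 -159.45312751823465
dot [ 0.48256863 -0.29840628] 0.09341170682035194 -148.96825006541016
mark [ 0.49678519 -0.2042693 ] 0.09601587767472917 150.7073655445105
lug1top [ 0.55556214 -0.19043348] 0.07709570894161354 111.77585061593899
lug2top [ 0.58107694 -0.34101861] 0.07567868914272503 -70.94232771030272
grip back [0.5846551  0.19797401] front [0.50992492 0.16949461] 0.07997297085317617
backtop [array([0.48262189, 0.19574048]), array([0.50912458, 0.11986411])] [0.49587324 0.15780229] lip? [array([0.38118852, 0.15765964]), array([0.40809399, 0.08885732])] [0.39464126 0.12325848] len 0.10696349321730644
-159.1383392629963
-161.15860428379287
-158.53470238148964
```

Deck side measures 190 mm and the yaw is -10.8°. Ring angle is about 9.5° and the scoop heading about -159.5°. Next I'll plan the approach to lug 1.

```bash
python3 - <<'E'
from h import *
s=get_state();r=R.from_quat(s["tcp_rot"]);print(np.round(r.as_matrix(),3))
for p in((.38,.35,.25),(.557,-.189,.25)):print(p,shift(p,down(9.7)),shift(p,down(189.7))[1])
E
```

```text
[[ 0.96  -0.001  0.28 ]
 [-0.28  -0.002  0.96 ]
 [-0.    -1.    -0.002]]
(0.38, 0.35, 0.25) (array([ 2.2242, -0.0451, -1.9342]), array([3.000e-04, 1.779e-01, 1.000e-04])) [ 1.000e-04 -3.221e-01 -3.000e-04]
(0.557, -0.189, 0.25) (array([ 4.898 , -0.0387, -5.8331]), array([3.000e-04, 1.779e-01, 1.000e-04])) [ 1.000e-04 -3.221e-01 -3.000e-04]
```

Emit:
send_rows([
  [[0.278, -0.005, -0.242], [0, 0, 0]],
  [[0.278, -0.005, -0.242], [0, 0, 0]],
  [[0.278, -0.005, -0.242], [0, 0, 0]],
  [[0.278, -0.005, -0.242], [0, 0, 0]],
  [[0.278, -0.005, -0.242], [0, 0, 0]],
  [[0.278, -0.005, -0.242], [0, 0, 0]],
  [[0.278, -0.005, -0.242], [0, 0, 0]],
  [[0.278, -0.005, -0.242], [0, 0, 0]],
], gripper=0.4)

```text
time: 0.95
eef_pos: [0.3805, 0.3486, 0.2499]
tcp_rot: [0.7, -0.1, 0.1, -0.7]
contact_force: [0.9, 0.9, -0.5]
opening: 0.6
```

Emit:
send_rows([
  [[0.223, 0, -0.325], [0, 0, 0]],
  [[0.223, 0, -0.325], [0, 0, 0]],
  [[0.223, 0, -0.325], [0, 0, 0]],
  [[0.223, 0, -0.325], [0, 0, 0]],
  [[0.223, 0, -0.325], [0, 0, 0]],
  [[0.223, 0, -0.325], [0, 0, 0]],
  [[0.223, 0, -0.325], [0, 0, 0]],
  [[0.223, 0, -0.325], [0, 0, 0]],
  [[0.223, 0, -0.325], [0, 0, 0]],
  [[0.223, 0, -0.325], [0, 0, 0]],
  [[0.223, 0, -0.325], [0, 0, 0]],
  [[0.223, 0, -0.325], [0, 0, 0]],
])

```text
time: 2.15
eef_pos: [0.5575, -0.1909, 0.2498]
tcp_rot: [-0.7, 0.1, -0.1, 0.7]
contact_force: [0.2, -0.5, 0.7]
opening: 0.596
```

Emit:
send_rows([
  [[0, 0, 0], [0, 0.0222, 0]],
  [[0, 0, 0], [0, 0.0222, 0]],
  [[0, 0, 0], [0, 0.0222, 0]],
  [[0, 0, 0], [0, 0.0222, 0]],
  [[0, 0, 0], [0, 0.0222, 0]],
  [[0, 0, 0], [0, 0.0222, 0]],
  [[0, 0, 0], [0, 0.0222, 0]],
  [[0, 0, 0], [0, 0.0222, 0]],
  [[0, 0, 0], [0, 0, 0]],
  [[0, 0, 0], [0, 0, 0]],
])

```text
time: 3.15
eef_pos: [0.5572, -0.1889, 0.2498]
tcp_rot: [0.542, -0.455, 0.454, -0.542]
contact_force: [-1.2, -0.9, 1.0]
opening: 0.598
```

```bash
python3 - <<'E'
from h import *
import cv2
s=get_state();print(s["time"],s["qpos"],s["eef_pos"],s["opening"],s["contact_force"])
cv2.imwrite("pics/w1.png",read_camera("wrist")["img"])
c=read_camera("wrist");print(c["fx"],c["cx"],c["cy"])
print(shift((.557,-.189,.121),down(9.7)))
# predicted pixel of lug1 top (0.134)
r=R.from_quat(s["tcp_rot"]);M=c["mount"]
p=r.inv().apply(np.array([.557,-.189,.134])-s["eef_pos"]);q=M[:3,:3].T@(p-M[:3,3]);print(q,c["fx"]*q[0]/q[2]+c["cx"],c["fy"]*q[1]/q[2]+c["cy"])
E
```

```text
3.15 [-4.99176004e-01  9.38954929e-02  1.79051890e+00 -4.69647152e-05
  1.25770848e+00 -6.73211249e-01] [ 0.55719821 -0.18889161  0.2498359 ] 0.5984315986222166 [-1.16012371 -0.93096572  0.95553342]
414.5233939369932 313.55196266587063 241.97821878214728
(array([ 4.0000e-04,  1.0747e+00, -2.0000e-03]), array([ 0.    ,  0.0006, -0.    ]))
[-0.00133341  0.00041584  0.25297425] 311.3670318758085 242.65960949656917
```

View pics/w1.png

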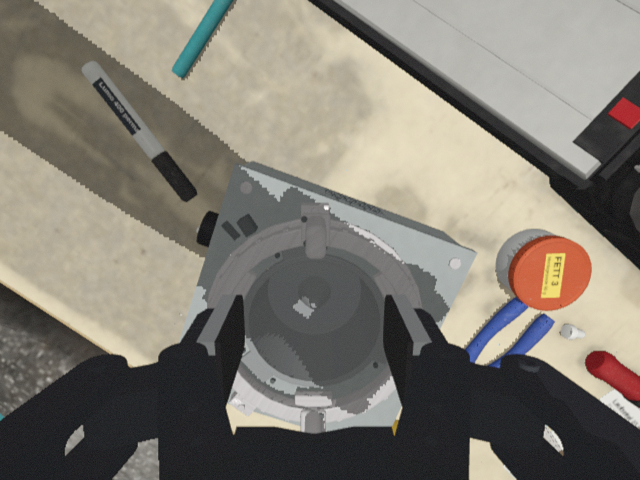

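The lug spans (305–328, 208–258) in the wrist view, about 2–3 mm to +z of the jaw centre line. I'll correct for that, lower and grip.

Emit:
send_rows([
  [[0, 0.2, 0.02], [0, 0, 0]],
  [[0, 0.2, 0], [0, 0, 0]],
  [[0, 0.2, 0], [0, 0, 0]],
  [[0, 0.2, 0], [0, 0, 0]],
  [[0, 0.15, 0], [0, 0, 0]],
  [[0, 0.12, 0], [0, 0, 0]],
  [[0, 0, 0], [0, 0, 0]],
])

```text
time: 3.95
eef_pos: [0.5583, -0.1878, 0.1192]
tcp_rot: [0.541, -0.457, 0.454, -0.541]
contact_force: [-0.0, 0.4, -0.3]
opening: 0.598
```

Emit:
send_rows([
  [[0, 0, 0], [0, 0, 0]],
  [[0, 0, 0], [0, 0, 0]],
  [[0, 0, 0], [0, 0, 0]],
  [[0, 0, 0], [0, 0, 0]],
  [[0, 0, 0], [0, 0, 0]],
  [[0, 0, 0], [0, 0, 0]],
  [[0, 0, 0], [0, 0, 0]],
  [[0, 0, 0], [0, 0, 0]],
  [[0, 0, 0], [0, 0, 0]],
  [[0, 0, 0], [0, 0, 0]],
], gripper=1, grip_force=50)

```text
time: 4.95
eef_pos: [0.5598, -0.1891, 0.1234]
tcp_rot: [0.541, -0.456, 0.456, -0.54]
contact_force: [-4.6, -0.1, 5.8]
opening: 0.142
```

```bash
python3 - <<'E'
from h import *
s=get_state();p=s["eef_pos"];C=np.array([.5702,-.2661]);d=p[:2]-C;print(s["time"],p,s["contact_force"],s["wrist_torque"],s["opening"]*85,np.linalg.norm(d),np.degrees(np.arctan2(d[1],d[0])),R.from_quat(s["tcp_rot"]).as_matrix().round(3))
E
```

```text
4.95 [ 0.55977096 -0.18906668  0.12342409] [-4.57495952 -0.14311373  5.80308502] [-0.09007108  0.71450822 -0.47959986] 12.050818662803364 0.07773607146084574 97.71002902694643 [[ 0.169  0.     0.986]
 [-0.986 -0.001  0.169]
 [ 0.001 -1.     0.   ]]
```

Emit:
send_rows([
  [[0.0021, 0, 0.034], [0, 0.00833, 0]],
  [[0.0021, 0, 0.034], [0, 0.00833, 0]],
  [[0.0021, 0, 0.034], [0, 0.00833, 0]],
  [[0.0021, 0, 0.034], [0, 0.00833, 0]],
  [[0.0021, 0, 0.034], [0, 0.00833, 0]],
  [[0.0021, 0, 0.034], [0, 0.00833, 0]],
  [[0.0021, 0, 0.034], [0, 0.00833, 0]],
  [[0.0021, 0, 0.034], [0, 0.00833, 0]],
  [[0.0021, 0, 0.034], [0, 0.00833, 0]],
  [[0.0021, 0, 0.034], [0, 0.00833, 0]],
  [[0.0021, 0, 0.034], [0, 0.00833, 0]],
  [[0.0021, 0, 0.034], [0, 0.00833, 0]],
])

```text
time: 6.15
eef_pos: [0.6069, -0.1969, 0.1234]
tcp_rot: [-0.373, 0.601, -0.6, 0.373]
contact_force: [-6.2, 1.3, 6.2]
opening: 0.144
```

```bash
cat > chk.py <<'E'
from h import *
s=get_state();p=s["eef_pos"];C=np.array([.5702,-.2661]);d=p[:2]-C;m=R.from_quat(s["tcp_rot"]).as_matrix();print(s["time"],p,s["contact_force"].round(1),s["wrist_torque"].round(2),s["opening"]*85,np.linalg.norm(d),np.degrees(np.arctan2(d[1],d[0])),"z az",np.degrees(np.arctan2(m[1,2],m[0,2])))
E
python3 chk.py
```

```text
6.15 [ 0.60690618 -0.19687678  0.12338058] [-6.2  1.3  6.2] [ 0.17  0.91 -0.2 ] 12.219342158653323 0.07835303632005139 62.06486128080529 z az -26.31202980586807
```

Emit:
send_rows([
  [[0.0021, 0, 0.034], [0, 0.00833, 0]],
  [[0.0021, 0, 0.034], [0, 0.00833, 0]],
  [[0.0021, 0, 0.034], [0, 0.00833, 0]],
  [[0.0014, 0, 0.023], [0, 0.0056, 0]],
  [[0, 0, 0], [0, 0, 0]],
])

```text
time: 6.65
eef_pos: [0.6198, -0.2052, 0.1234]
tcp_rot: [-0.314, 0.634, -0.633, 0.314]
contact_force: [-3.9, 2.0, 6.2]
opening: 0.139
```

Emit:
send_rows([
  [[0.0007, 0, 0.0115], [0, 0.0028, 0]],
  [[0.0007, 0, 0.0115], [0, 0.0028, 0]],
  [[0, 0, 0], [0, 0, 0]],
])

```text
time: 6.95
eef_pos: [0.6217, -0.2068, 0.1235]
tcp_rot: [-0.303, 0.639, -0.638, 0.303]
contact_force: [-4.6, 3.0, 6.5]
opening: 0.139
```

```bash
python3 chk.py
```

```text
6.95 [ 0.62174997 -0.2067554   0.12345403] [-4.6  3.   6.5] [ 0.39  0.76 -0.36] 11.85555212009493 0.07860776379063214 49.02063183388356 z az -39.261717417448665
```

Emit:
send_rows([
  [[0.0007, 0, 0.0115], [0, 0.0028, 0]],
  [[0.0007, 0, 0.0115], [0, 0.0028, 0]],
  [[0, 0, 0], [0, 0, 0]],
])

```text
time: 7.25
eef_pos: [0.6218, -0.2071, 0.1234]
tcp_rot: [-0.295, 0.646, -0.641, 0.292]
contact_force: [-11.4, 7.5, 11.3]
opening: 0.142
```

```bash
python3 chk.py
```

```text
7.25 [ 0.62181927 -0.20705725  0.12339802] [-11.4   7.5  11.3] [0.93 1.63 0.59] 12.085032302705185 0.07842573025527862 48.83778797749089 z az -40.97226063362452
```

Force rose with no further travel, so the ring is on the stop. I'll release, lift and check.

Emit:
send_rows([
  [[0, 0, 0], [0, 0, 0]],
  [[0, 0, 0], [0, 0, 0]],
  [[0, 0, 0], [0, 0, 0]],
  [[0, 0, 0], [0, 0, 0]],
  [[0, 0, 0], [0, 0, 0]],
  [[0, -0.1, 0], [0, 0, 0]],
  [[0, -0.2, 0], [0, 0, 0]],
  [[0, -0.3, 0], [0, 0, 0]],
  [[0, -0.3, 0], [0, 0, 0]],
  [[0, -0.3, 0], [0, 0, 0]],
], gripper=0.4)

```text
time: 8.25
eef_pos: [0.6238, -0.2092, 0.2682]
tcp_rot: [0.292, -0.644, 0.644, -0.292]
contact_force: [0.2, 0.2, -0.4]
opening: 0.602
```

Emit:
send_rows([
  [[0, 0, -0.3], [0, 0, 0]],
  [[0, 0, -0.4], [0, 0, 0]],
  [[0, 0, -0.4], [0, 0, 0]],
  [[0, 0, -0.4], [0, 0, 0]],
  [[0, 0, -0.4], [0, 0, 0]],
  [[0, 0, 0], [0, 0, 0]],
])

```text
time: 8.85
eef_pos: [0.4483, -0.0556, 0.2653]
tcp_rot: [-0.293, 0.644, -0.643, 0.293]
contact_force: [0.6, -0.6, -0.2]
opening: 0.599
```

```bash
python3 chk.py; python3 - <<'E'
from h import *
import cv2
t=read_camera("top")["img"];w=read_camera("wrist")["img"]
a=cv2.resize(t[152:284,352:484],(400,400),interpolation=cv2.INTER_CUBIC)
cv2.imwrite("pics/z2.png",np.hstack([a,cv2.resize(t,(400,300))[:,:,:] if 0 else cv2.copyMakeBorder(cv2.resize(t,(400,300)),0,100,0,0,0)]))
E
```

```text
8.85 [ 0.44831481 -0.05562636  0.26528334] [ 0.6 -0.6 -0.2] [0.01 0.02 0.01] 50.93277210531212 0.243218320917821 120.07511324592754 z az -41.064188519375435
```

View pics/z2.png

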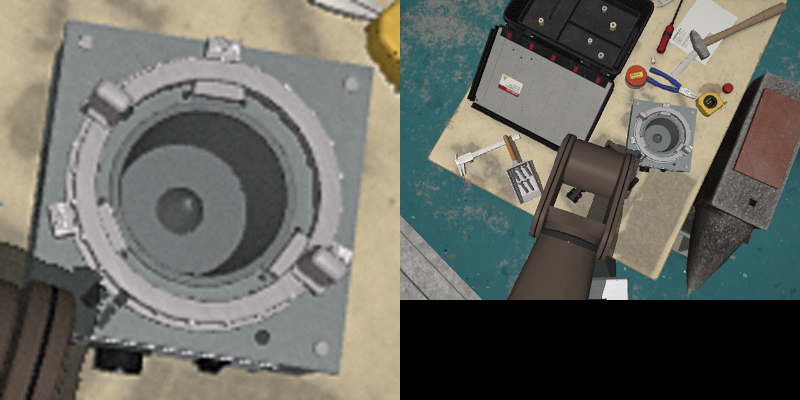

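The ring stands at the locked azimuth: lug 1 is at (108,98) in the crop and the nib is by the mark. The arm hides part of that area, so I'll look again later. Now the scoop.

Emit:
send_rows([
  [[0, 0, 0], [0, 0.0198, 0]],
  [[0, 0, 0], [0, 0.0198, 0]],
  [[0, 0, 0], [0, 0.0198, 0]],
  [[0, 0, 0], [0, 0.0198, 0]],
  [[0, 0, 0], [0, 0, 0]],
])

```text
time: 9.45
eef_pos: [0.4536, -0.06, 0.2666]
tcp_rot: [0.124, -0.696, 0.696, -0.124]
contact_force: [-0.4, 0.5, 0.9]
opening: 0.602
```

```bash
python3 -c "
from h import *
print(shift((.5405,.178,.22),down(-69.5)))"
```

```text
(array([-1.3645,  0.3879, -1.6114]), array([-0.0002, -0.0008, -0.0002]))
```

Emit:
send_rows([
  [[-0.227, 0, -0.268], [0, 0, 0]],
  [[-0.227, 0.05, -0.268], [0, 0, 0]],
  [[-0.227, 0.05, -0.268], [0, 0, 0]],
  [[-0.227, 0.05, -0.268], [0, 0, 0]],
  [[-0.227, 0.1, -0.268], [0, 0, 0]],
  [[-0.227, 0.12, -0.268], [0, 0, 0]],
  [[0, 0, 0], [0, 0, 0]],
  [[0, 0, 0], [0, 0, 0]],
])

```text
time: 10.25
eef_pos: [0.5394, 0.1791, 0.2207]
tcp_rot: [0.126, -0.696, 0.696, -0.125]
contact_force: [0.2, -0.4, 0.2]
opening: 0.602
```

```bash
python3 - <<'E'
from h import *
import cv2
s=get_state();c=read_camera("wrist");im=c["img"];cv2.imwrite("pics/w3.png",im)
r=R.from_quat(s["tcp_rot"]);M=c["mount"]
print(s["eef_pos"],s["time"],shift((.5405,.178,.22),down(-69.5)))
h=cv2.cvtColor(im,cv2.COLOR_BGR2HSV)
m=cv2.inRange(h,(4,110,50),(16,255,255));n,l,st,_=cv2.connectedComponentsWithStats(m);i=1+np.argmax(st[1:,4]);print(st[i])
def cz(u,v,z):
    d=r.apply(M[:3,:3]@[(u-c["cx"])/c["fx"],(v-c["cy"])/c["fy"],1]);o=s["eef_pos"]+r.apply(M[:3,3]);return (o+d*(z-o[2])/d[2])[:2]
ys,xs=np.nonzero(l==i);P=np.array([cz(u,v,.034) for u,v in zip(xs,ys)])
(cx,cy),(a,b),ang=cv2.minAreaRect((P*1000).astype(np.float32));print("rect mm",cx,cy,a,b,ang)
mu=P.mean(0);ev,V=np.linalg.eigh(np.cov((P-mu).T));print("mean",mu,"axis deg",np.degrees(np.arctan2(V[1,1],V[0,1])))
t=(P-mu)@V[:,1];print(t.min(),t.max())
E
```

```text
[0.53944497 0.17910321 0.22068263] 10.25 (array([-0.0068,  0.0116,  0.0059]), array([-0.0001, -0.0004,  0.    ]))
[ 299  146   20  109 1841]
rect mm 550.68505859375 187.04566955566406 83.71552276611328 13.454410552978516 21.6726016998291
mean [0.55171156 0.18756651] axis deg -158.18656930361243
-0.040717539882745894 0.043011698131836654
```

View pics/w3.png

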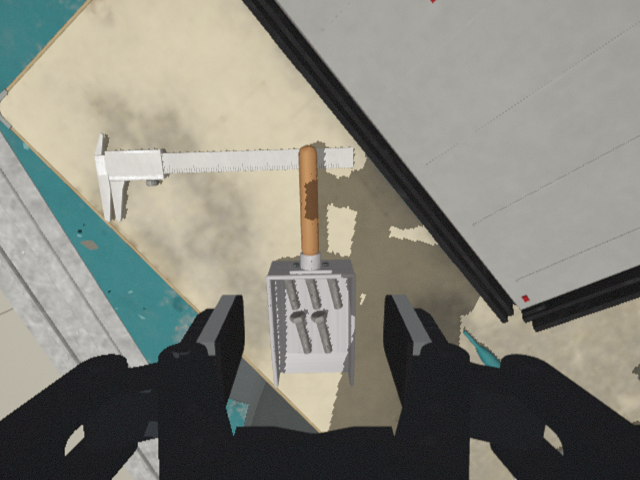

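The grip runs along (308,147)–(310,255) in the wrist view. Its axis is 21.7° and the hold point is about (.542,.184). The caliper tip lies behind the grip, well clear of the fingers.

```bash
python3 -c "
from h import *
print(shift((.5423,.1837,.027),down(-68.3)))"
```

```text
(array([-0.0376,  1.6199, -0.0341]), array([-0.0001, -0.0037,  0.    ]))
```

Emit:
send_rows([
  [[-0.0376, 0.2, -0.034], [0, -0.0035, 0]],
  [[0, 0.3, 0], [0, 0, 0]],
  [[0, 0.3, 0], [0, 0, 0]],
  [[0, 0.3, 0], [0, 0, 0]],
  [[0, 0.22, 0], [0, 0, 0]],
  [[0, 0.15, 0], [0, 0, 0]],
  [[0, 0.1, 0], [0, 0, 0]],
  [[0, 0.05, 0], [0, 0, 0]],
  [[0, 0, 0], [0, 0, 0]],
])

```text
time: 11.2
eef_pos: [0.5419, 0.1835, 0.0271]
tcp_rot: [0.132, -0.695, 0.695, -0.132]
contact_force: [-0.3, -0.7, 0.4]
opening: 0.597
```

Emit:
send_rows([
  [[0, 0, 0], [0, 0, 0]],
  [[0, 0, 0], [0, 0, 0]],
  [[0, 0, 0], [0, 0, 0]],
  [[0, 0, 0], [0, 0, 0]],
  [[0, 0, 0], [0, 0, 0]],
  [[0, 0, 0], [0, 0, 0]],
  [[0, 0, 0], [0, 0, 0]],
  [[0, 0, 0], [0, 0, 0]],
  [[0, 0, 0], [0, 0, 0]],
  [[0, 0, 0], [0, 0, 0]],
], gripper=1, grip_force=80)

```text
time: 12.2
eef_pos: [0.5426, 0.1842, 0.0281]
tcp_rot: [0.132, -0.695, 0.695, -0.133]
contact_force: [0.6, -0.2, 6.3]
opening: 0.147
```

```bash
python3 chk.py
```

```text
12.2 [0.54257451 0.18420518 0.02807065] [ 0.6 -0.2  6.3] [-0.2   0.2   0.11] 12.49135748902541 0.4511517690413108 93.5106027185807 z az -68.45637023445342
```

Emit:
send_rows([
  [[0, -0.05, 0], [0, 0, 0]],
  [[0, -0.1, 0], [0, 0, 0]],
  [[0, -0.15, 0], [0, 0, 0]],
  [[0, -0.2, 0], [0, 0, 0]],
  [[0, -0.25, 0], [0, 0, 0]],
  [[0, -0.25, 0], [0, 0, 0]],
  [[0, -0.25, 0], [0, 0, 0]],
  [[0, -0.25, 0], [0, 0, 0]],
  [[0, -0.2, 0], [0, 0, 0]],
  [[0, -0.15, 0], [0, 0, 0]],
  [[0, -0.1, 0], [0, 0, 0]],
  [[0, 0, 0], [0, 0, 0]],
], grip_force=110)

```text
time: 13.4
eef_pos: [0.542, 0.1843, 0.2626]
tcp_rot: [-0.131, 0.695, -0.695, 0.133]
contact_force: [-0.1, -0.1, -4.4]
opening: 0.141
```

```bash
python3 chk.py; python3 - <<'E'
from h import *
import cv2
a=read_camera("side")["img"];b=read_camera("wrist")["img"]
cv2.imwrite("pics/s4.png",np.hstack([cv2.resize(a[60:360,120:520],(400,300)),cv2.resize(b,(400,300))]))
E
```

```text
13.4 [0.54204029 0.18429038 0.26258003] [-0.1 -0.1 -4.4] [ 0.14 -0.35  0.05] 11.965789353224007 0.45126983149972544 93.57764118030119 z az -68.4793356746853
```

View pics/s4.png

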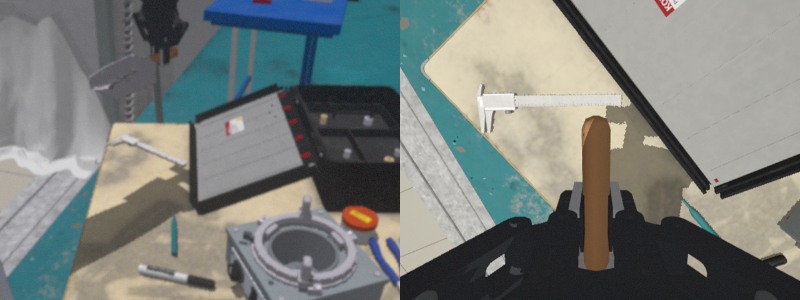

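```bash
python3 - <<'E'
from h import *
def tri(a,b):
    A=[];B=[]
    for n,(u,v) in(("top",a),("side",b)):
        f,cx,cy=K[n];d=W[n][:,:3]@[(u-cx)/f,(v-cy)/f,1];d/=np.linalg.norm(d);P=np.eye(3)-np.outer(d,d);A.append(P);B.append(P@W[n][:,3])
    return np.linalg.solve(sum(A),sum(B))
print("lid near corner",tri((285,248),(319,265)),"lid left far",tri((155,42),(312,183)),"lid/hinge right",tri((340,130),(432,222)),"box near corner",tri((345,122),(440,225)))
print(shift((.66,0,.28),down(-115)),shift((.726,-.3388,.26),down(-115)))
E
```

```text
lid near corner [ 0.52305092 -0.02038123  0.02912278] lid left far [0.77203965 0.22963982 0.09946484] lid/hinge right [ 0.71397156 -0.12120065  0.13128143] box near corner [ 0.72910673 -0.13018784  0.12572871]
(array([-0.3602, -0.1706,  1.7907]), array([-0.    ,  0.1292,  0.0003])) (array([ 1.6340e-01, -4.6000e-03,  4.6191e+00]), array([-0.    ,  0.1292,  0.0003]))
```

Emit:
send_rows([
  [[0.009, 0, 0.08], [0, 0, 0]],
  [[0.009, 0, 0.16], [0, 0, 0]],
  [[0.009, 0, 0.24], [0, 0, 0]],
  [[0.009, 0, 0.25], [0, 0, 0]],
  [[0.009, 0, 0.25], [0, 0, 0]],
  [[0.009, 0, 0.25], [0, 0, 0]],
  [[0.009, 0, 0.25], [0, 0, 0]],
  [[0.009, 0, 0.25], [0, 0, 0]],
  [[0.009, 0, 0.25], [0, 0, 0]],
  [[0.009, 0, 0.25], [0, 0, 0]],
  [[0.009, 0, 0.25], [0, 0, 0]],
  [[0.009, 0, 0.25], [0, 0, 0]],
])

```text
time: 14.7
eef_pos: [0.6492, -0.1271, 0.2587]
tcp_rot: [-0.133, 0.695, -0.694, 0.131]
contact_force: [0.3, 0.5, -4.0]
opening: 0.14
```

Emit:
send_rows([
  [[0.009, 0, 0.25], [0, 0, 0]],
  [[0.009, 0, 0.25], [0, 0, 0]],
  [[0.009, 0, 0.25], [0, 0, 0]],
  [[0.009, 0, 0.25], [0, 0, 0]],
  [[0.009, 0, 0.25], [0, 0, 0]],
  [[0.009, 0, 0.25], [0, 0, 0]],
  [[0, 0, 0.22], [0, 0, 0]],
  [[0, 0, 0.14], [0, 0, 0]],
  [[0, 0, 0.08], [0, 0, 0]],
  [[0, 0, 0], [0, 0.008, 0]],
  [[0, 0, 0], [0, 0.0135, 0]],
  [[0, 0, 0], [0, 0.0135, 0]],
])

```text
time: 15.9
eef_pos: [0.7286, -0.3442, 0.259]
tcp_rot: [-0.055, 0.706, -0.704, 0.053]
contact_force: [0.7, -0.2, -2.8]
opening: 0.141
```

Emit:
send_rows([
  [[0, 0, 0], [0, 0.0135, 0]],
  [[0, 0, 0], [0, 0.0135, 0]],
  [[0, 0, 0], [0, 0.0135, 0]],
  [[0, 0, 0], [0, 0.0135, 0]],
  [[0, 0, 0], [0, 0.0135, 0]],
  [[0, 0, 0], [0, 0.0135, 0]],
  [[0, 0, 0], [0, 0.0135, 0]],
  [[0, 0, 0], [0, 0, 0]],
  [[0, 0, 0], [0, 0, 0]],
])

```text
time: 16.8
eef_pos: [0.7288, -0.3442, 0.2599]
tcp_rot: [0.152, 0.69, -0.69, -0.153]
contact_force: [0.4, 0.3, -4.2]
opening: 0.143
```

```bash
python3 - <<'E'
from h import *
import cv2
s=get_state();print(s["time"],s["qpos"].round(3),s["eef_pos"],s["contact_force"].round(1),s["wrist_torque"].round(2))
print(shift((.726,-.3388,.26),down(-115)))
a=read_camera("top")["img"];b=read_camera("side")["img"]
cv2.imwrite("pics/p5.png",np.hstack([cv2.resize(a[110:290,340:540],(400,360)),cv2.resize(b[150:390,300:567],(400,360))]))
E
```

```text
16.8 [-0.567  0.571  1.171 -0.     1.401  1.44 ] [ 0.72881281 -0.34419678  0.25985491] [ 0.4  0.3 -4.2] [-0.19 -0.28 -0.  ]
(array([ 0.0402, -0.0011, -0.0309]), array([-0.    ,  0.0001,  0.0003]))
```

View pics/p5.png

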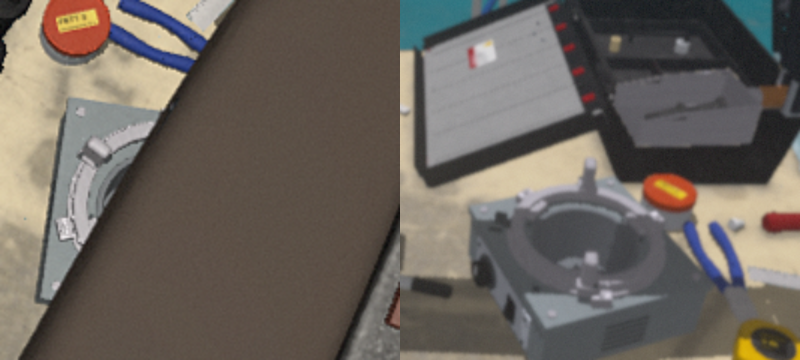

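```bash
python3 - <<'E'
from h import *
s=get_state();r=R.from_quat(s["tcp_rot"])
for l in(-.035,.035):
    print("lip",proj("side",s["eef_pos"]+r.apply([.157,.026,l])))
print("back bottom",[proj("side",s["eef_pos"]+r.apply([.048,.028,l])) for l in(-.035,.035)], "grip end",proj("side",s["eef_pos"]+r.apply([-.052,-.002,0])))
E
```

```text
lip [444.3 219. ]
lip [459.5 245.3]
back bottom [array([514.3, 218.6]), array([535.3, 244.5])] grip end [596.8 211.8]
```

Emit:
send_rows([
  [[0, 0.05, -0.031], [0, 0, 0]],
  [[0, 0.1, 0], [0, 0, 0]],
  [[0, 0.15, 0], [0, 0, 0]],
  [[0, 0.15, 0], [0, 0, 0]],
  [[0, 0.15, 0], [0, 0, 0]],
  [[0, 0.15, 0], [0, 0, 0]],
  [[0, 0.1, 0], [0, 0, 0]],
  [[0, 0.05, 0], [0, 0, 0]],
  [[0, 0, 0], [0, 0, 0]],
])

```text
time: 17.8
eef_pos: [0.7302, -0.3407, 0.1513]
tcp_rot: [0.153, 0.69, -0.69, -0.154]
contact_force: [0.3, 0.7, -3.9]
opening: 0.139
```

```bash
python3 - <<'E'
from h import *
import cv2
s=get_state();r=R.from_quat(s["tcp_rot"]);print(s["eef_pos"],s["contact_force"].round(1))
for l in(-.035,.035): print("lip",s["eef_pos"]+r.apply([.157,.026,l]),proj("side",s["eef_pos"]+r.apply([.157,.026,l])))
b=read_camera("side")["img"];cv2.imwrite("pics/p6.png",cv2.resize(b[150:400,300:600],(720,600)))
E
```

```text
[ 0.73024499 -0.34074952  0.1512712 ] [ 0.3  0.7 -3.9]
lip [ 0.60286308 -0.24243265  0.12562664] [432.1 275.4]
lip [ 0.57317246 -0.30582402  0.12561129] [445.  303.9]
```

View pics/p6.png

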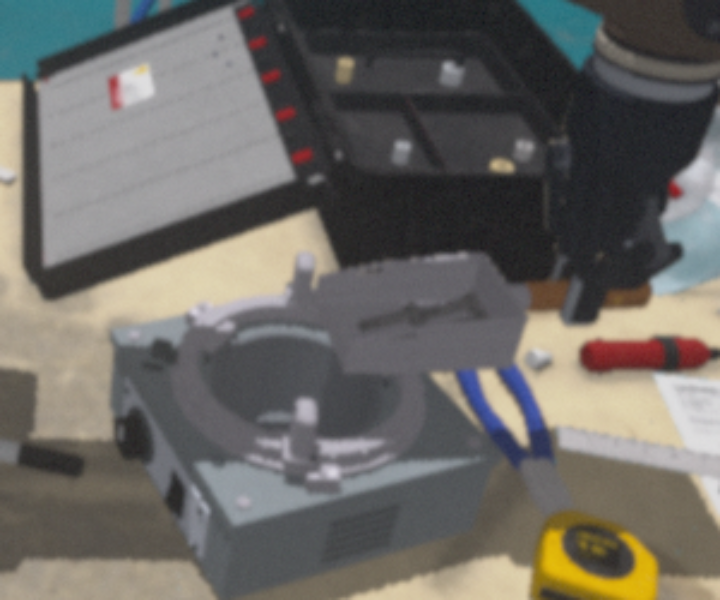

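The near lip corner is at (350,372), which matches the predicted position. The lip sits 20 mm from the bowl centre, so I'll pour.

Emit:
send_rows([
  [[0.029, -0.093, 0], [0, 0, 0.0139]],
  [[0.029, -0.093, 0], [0, 0, 0.0139]],
  [[0.029, -0.093, 0], [0, 0, 0.0139]],
  [[0.029, -0.093, 0], [0, 0, 0.0139]],
  [[0.029, -0.093, 0], [0, 0, 0.0139]],
  [[0.029, -0.093, 0], [0, 0, 0.0139]],
  [[0.0238, -0.1132, 0], [0, 0, 0.0139]],
  [[0, 0, 0], [0, 0, 0]],
])

```text
time: 18.65
eef_pos: [0.6894, -0.3212, 0.2249]
tcp_rot: [-0.354, -0.612, 0.704, -0.061]
contact_force: [0.8, 0.2, -4.3]
opening: 0.143
```

```bash
python3 - <<'E'
from h import *
s=get_state();r=R.from_quat(s["tcp_rot"]);print(s["eef_pos"],s["qpos"].round(2),s["contact_force"].round(1),s["wrist_torque"].round(2))
print("lip",s["eef_pos"]+r.apply([.157,.026,0]),r.as_matrix().round(2))
E
```

```text
[ 0.6893802  -0.32123478  0.22487296] [-0.6   0.24  1.76  0.18  0.55  1.29] [ 0.8  0.2 -4.3] [0.24 0.38 0.03]
lip [ 0.58638833 -0.27303542  0.11354239] [[-0.74  0.52 -0.42]
 [ 0.35 -0.24 -0.91]
 [-0.57 -0.82 -0.  ]]
```

Emit:
send_rows([
  [[0, 0, -0.066], [-0.0063, -0.0091, 0]],
  [[0, 0, -0.066], [-0.0063, -0.0091, 0]],
  [[0, 0, -0.066], [-0.0063, -0.0091, 0]],
  [[0, 0, 0], [0, 0, 0]],
  [[0.0238, -0.1132, 0], [0, 0, 0.0139]],
  [[0.0238, -0.1132, 0], [0, 0, 0.0139]],
  [[0, 0, 0], [0, 0, 0]],
  [[0, 0, 0], [0, 0, 0]],
])

```text
time: 19.45
eef_pos: [0.6794, -0.2959, 0.2424]
tcp_rot: [-0.344, -0.618, 0.68, -0.194]
contact_force: [-0.1, 0.3, -2.0]
opening: 0.136
```

```bash
cat > st.py <<'E'
from h import *
s=get_state();r=R.from_quat(s["tcp_rot"]);m=r.as_matrix();print(s["time"],s["eef_pos"],s["qpos"].round(2),s["contact_force"].round(1),s["wrist_torque"].round(2))
print("lip",s["eef_pos"]+r.apply([.157,.026,0]),m.round(2).tolist(),"tilt",np.degrees(np.arcsin(-m[2,0])),"phi",np.degrees(np.arctan2(-m[1,0],-m[0,0])))
E
python3 st.py
```

```text
19.45 [ 0.67940068 -0.29589405  0.24243998] [-0.64  0.14  1.88  0.67  0.46  0.65] [-0.1  0.3 -2. ] [0.15 0.5  0.04]
lip [ 0.58917007 -0.27495132  0.11303814] [[-0.69, 0.69, -0.23], [0.16, -0.16, -0.97], [-0.71, -0.71, 0.0]] tilt 45.000827867953426 phi -13.097614054719578
```

Emit:
send_rows([
  [[0.0238, -0.1132, 0], [0, 0, 0.0139]],
  [[0.0238, -0.1132, 0], [0, 0, 0.0139]],
  [[0, 0, 0], [0, 0, 0]],
  [[0.0238, -0.1132, 0], [0, 0, 0.0139]],
  [[0, 0, 0], [0, 0, 0]],
  [[0, 0, 0], [0, 0, 0]],
])

```text
time: 20.05
eef_pos: [0.65, -0.2877, 0.259]
tcp_rot: [-0.409, -0.577, 0.653, -0.27]
contact_force: [0.4, -0.3, -2.6]
opening: 0.133
```

```bash
python3 st.py;  python3 - <<'E'
from h import *
import cv2
b=read_camera("side")["img"];t=read_camera("top")["img"];cv2.imwrite("pics/p7.png",np.hstack([cv2.resize(b[150:400,340:540],(400,500)),cv2.resize(t[110:310,340:500],(400,500))]))
E
```

```text
20.05 [ 0.64996407 -0.28773175  0.25899307] [-0.69  0.04  2.04  1.33  0.4   0.  ] [ 0.4 -0.3 -2.6] [ 0.18  0.67 -0.06]
lip [ 0.58992952 -0.2737426   0.11227853] [[-0.52, 0.83, -0.22], [0.12, -0.19, -0.97], [-0.85, -0.53, -0.0]] tilt 57.80697938545102 phi -13.034786060510584
```

View pics/p7.png

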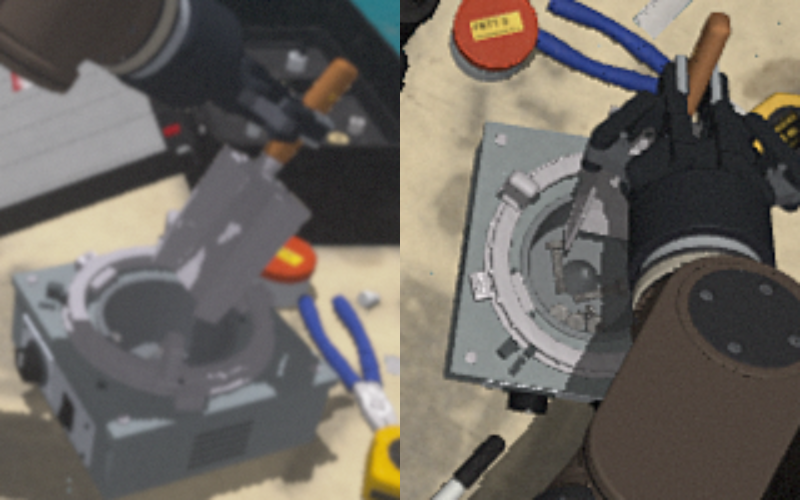

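Bolts are visible in the bowl at about (560–600, 250–325). The vertical force fell from -4.4 N to about -2.6 N, which fits an empty scoop. I'll tip a little further and shake it to be sure.

Emit:
send_rows([
  [[0.0238, -0.1132, 0], [0, 0, 0.0139]],
  [[0, 0, 0], [0, 0, 0]],
  [[0, -0.05, 0], [0, 0, 0]],
  [[0, 0.05, 0], [0, 0, 0]],
  [[0, -0.05, 0], [0, 0, 0]],
  [[0, 0.05, 0], [0, 0, 0]],
  [[0, 0, 0], [0, 0, 0]],
  [[0, 0, 0], [0, 0, 0]],
  [[0, 0, 0], [0, 0, 0]],
])

```text
time: 21.05
eef_pos: [0.6391, -0.2845, 0.2621]
tcp_rot: [-0.43, -0.563, 0.642, -0.294]
contact_force: [-0.1, -0.4, -3.1]
opening: 0.141
```

```bash
python3 st.py; python3 st.py
```

```text
21.05 [ 0.63911526 -0.28450001  0.26210279] [-0.71  0.01  2.09  1.56  0.42 -0.22] [-0.1 -0.4 -3.1] [0.18 0.71 0.04]
lip [ 0.58948439 -0.27273194  0.11136033] [[-0.46, 0.86, -0.22], [0.11, -0.19, -0.98], [-0.88, -0.47, -0.0]] tilt 61.9028701025388 phi -13.126905357929461
21.05 [ 0.63911526 -0.28450001  0.26210279] [-0.71  0.01  2.09  1.56  0.42 -0.22] [-0.1 -0.4 -3.1] [0.18 0.71 0.04]
lip [ 0.58948439 -0.27273194  0.11136033] [[-0.46, 0.86, -0.22], [0.11, -0.19, -0.98], [-0.88, -0.47, -0.0]] tilt 61.9028701025388 phi -13.126905357929461
```

The scoop is empty. I'll lift clear, level it, and check the set-down spot next to its old place but clear of the caliper and pen.

Emit:
send_rows([
  [[-0.147, -0.078, 0], [0, 0, 0]],
  [[-0.147, -0.078, 0], [0, 0, 0]],
  [[-0.147, -0.078, 0], [0, 0, 0]],
  [[0, 0, 0], [0, 0, -0.0143]],
  [[0, 0, 0], [0, 0, -0.0143]],
  [[0, 0, 0], [0, 0, -0.0143]],
  [[0, 0, 0], [0, 0, -0.0143]],
  [[0, 0, 0], [0, 0, -0.0143]],
  [[0, 0, 0], [0, 0, -0.0143]],
  [[0, 0, 0], [0, 0, -0.0143]],
  [[0, 0, 0], [0, 0, -0.0143]],
  [[0, 0, 0], [0, 0, 0]],
])

```text
time: 22.25
eef_pos: [0.6411, -0.2844, 0.3234]
tcp_rot: [-0.212, -0.676, 0.703, -0.06]
contact_force: [0.5, 0.3, -2.4]
opening: 0.133
```

```bash
python3 st.py; python3 - <<'E'
from h import *
A=cast("top",115,172,.04);B=cast("top",285,250,.03);g=np.array([.522,.107]);h=np.radians(-158.3);u=np.array([np.cos(h),np.sin(h)]);n=np.array([-u[1],u[0]])
d=(B-A)/np.linalg.norm(B-A);N=np.array([-d[1],d[0]]);dist=lambda p:float((p-A)@N)
print(A,B,"hold",dist(g),"grip end",dist(g-u*.052),"pan back corners",[dist(g+u*.048+n*s) for s in(-.037,.037)])
E1=cast("top",45,253,0);E2=cast("top",410,445,0);e=(E2-E1)/np.linalg.norm(E2-E1);M=np.array([-e[1],e[0]])
print("lip corners to table edge",[float((g+u*.16+n*s-E1)@M) for s in(-.037,.037)])
for nm,p in(("pen",(270,271)),("pen2",(328,299)),("cal",(193,217))):
    q=cast("top",*p,.005)-g;print(nm,"along",q@u,"lat",q@n)
E
```

```text
22.25 [ 0.6410592  -0.28435465  0.32343504] [-0.61  0.11  1.67  0.18  1.01  1.11] [ 0.5  0.3 -2.4] [ 0.02  0.13 -0.02]
lip [ 0.50888214 -0.25454686  0.23997415] [[-0.9, 0.37, -0.22], [0.2, -0.08, -0.98], [-0.38, -0.93, -0.0]] tilt 22.228571688871348 phi -12.651202836148224
[0.67612409 0.30030114] [ 0.51958921 -0.02056635] hold -0.05376548586883404 grip end -0.018772450738924504 pan back corners [-0.11343544026200354, -0.0586980578693437]
lip corners to table edge [0.026404136689668404, 0.08342487568486077]
pen along 0.07299008845196574 lat 0.07536428889618609
pen2 along 0.16688017552074824 lat 0.15739689286384337
cal along -0.08411289909357841 lat -0.022585583286257798
```

Emit:
send_rows([
  [[0, 0, 0], [0, 0, -0.0154]],
  [[0, 0, 0], [0, 0, -0.0154]],
  [[0, 0, 0], [0, 0, -0.0154]],
  [[0, 0, 0], [0, 0, -0.0154]],
  [[0, 0, 0], [0, -0.0159, 0]],
  [[0, 0, 0], [0, -0.0159, 0]],
  [[0, 0, 0], [0, -0.0159, 0]],
  [[0, 0, 0], [0, -0.0159, 0]],
  [[0, 0, 0], [0, -0.0159, 0]],
  [[0, 0, 0], [0, -0.0159, 0]],
  [[0, 0, 0], [0, 0, 0]],
])

```text
time: 23.35
eef_pos: [0.6395, -0.2837, 0.3216]
tcp_rot: [-0.132, 0.696, -0.692, 0.135]
contact_force: [0.3, -1.0, -2.7]
opening: 0.14
```

```bash
python3 st.py; python3 -c "
from h import *
print(shift((.518,.105,.22),down(-68.3)))"
```

```text
23.35 [ 0.63951445 -0.28372661  0.32157897] [-0.56  0.3   1.43  0.01  1.42  0.63] [ 0.3 -1.  -2.7] [ 0.02 -0.21  0.01]
lip [ 0.49376513 -0.34179441  0.29492812] [[-0.93, 0.0, 0.37], [-0.37, 0.01, -0.93], [-0.0, -1.0, -0.01]] tilt 0.23773621515774052 phi 21.772818433826227
(array([-0.2577,  0.8654, -3.3794]), array([ 0.0008,  0.0002, -0.0007]))
```

Emit:
send_rows([
  [[-0.0215, 0, -0.15], [0.0008, 0, -0.0007]],
  [[-0.0215, 0.03, -0.28], [0, 0, 0]],
  [[-0.0215, 0.05, -0.31], [0, 0, 0]],
  [[-0.0215, 0.05, -0.31], [0, 0, 0]],
  [[-0.0215, 0.05, -0.31], [0, 0, 0]],
  [[-0.0215, 0.05, -0.31], [0, 0, 0]],
  [[-0.0215, 0.05, -0.31], [0, 0, 0]],
  [[-0.0215, 0.05, -0.31], [0, 0, 0]],
  [[-0.0215, 0.05, -0.31], [0, 0, 0]],
  [[-0.0215, 0.05, -0.31], [0, 0, 0]],
  [[-0.0215, 0.05, -0.31], [0, 0, 0]],
  [[-0.0215, 0.05, -0.16], [0, 0, 0]],
])

```text
time: 24.55
eef_pos: [0.5165, 0.1066, 0.2582]
tcp_rot: [-0.133, 0.695, -0.694, 0.133]
contact_force: [-0.2, -0.2, -2.5]
opening: 0.143
```

Emit:
send_rows([
  [[0, 0, 0], [0, 0, 0]],
  [[0, 0.1, 0], [0, 0, 0]],
  [[0, 0.15, 0], [0, 0, 0]],
  [[0, 0.2, 0], [0, 0, 0]],
  [[0, 0, 0], [0, 0, 0]],
])

```text
time: 25.05
eef_pos: [0.5155, 0.1028, 0.2001]
tcp_rot: [-0.136, 0.695, -0.694, 0.129]
contact_force: [-0.4, 0.1, -3.0]
opening: 0.144
```

```bash
python3 st.py; python3 -c "
from h import *
print(shift((.518,.105,.027),down(-68.3)))
import cv2
s=get_state();r=R.from_quat(s['tcp_rot'])
for l in(-.035,.035): print('lip',proj('side',s['eef_pos']+r.apply([.157,.026,l])))
b=read_camera('side')['img'];t=read_camera('top')['img'];cv2.imwrite('pics/p8.png',np.hstack([cv2.resize(b[140:340,180:380],(400,400)),cv2.resize(t[152:284,352:484],(400,400),interpolation=cv2.INTER_CUBIC)]))"
```

```text
25.05 [0.51552203 0.10278845 0.20009728] [ 0.    0.    1.98 -0.    1.17  1.2 ] [-0.4  0.1 -3. ] [ 0.03 -0.12 -0.03]
lip [0.36933441 0.04489497 0.17555094] [[-0.93, -0.01, 0.37], [-0.37, -0.0, -0.93], [0.01, -1.0, -0.0]] tilt -0.5300742619200063 phi 21.627356359042146
(array([-0.0393,  1.4422, -0.0061]), array([ 0.0004, -0.0002,  0.0015]))
lip [215.2 197.2]
lip [242.3 209.9]
```

View pics/p8.png

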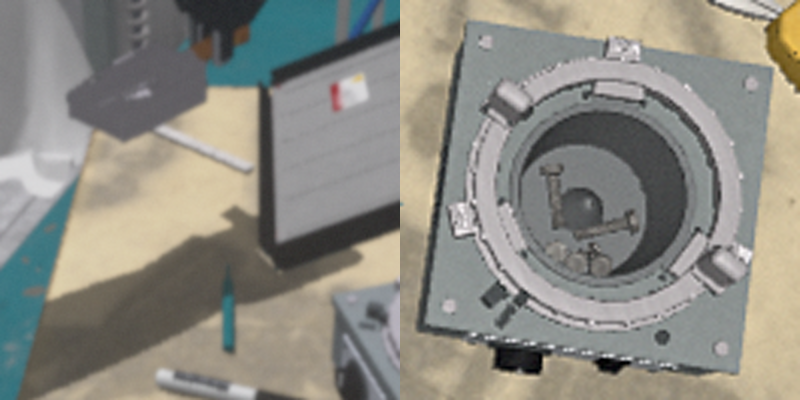

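The scoop is empty and level, with its lip corners where predicted. The bolts are in the bowl and the nib is in line with the long mark. I'll lower it now.

Emit:
send_rows([
  [[-0.02, 0.1, 0], [0.0004, 0, 0.0015]],
  [[0, 0.2, 0], [0, 0, 0]],
  [[0, 0.2, 0], [0, 0, 0]],
  [[0, 0.2, 0], [0, 0, 0]],
  [[0, 0.2, 0], [0, 0, 0]],
  [[0, 0.2, 0], [0, 0, 0]],
  [[0, 0.15, 0], [0, 0, 0]],
  [[0, 0.1, 0], [0, 0, 0]],
  [[0, 0.05, 0], [0, 0, 0]],
  [[0, 0, 0], [0, 0, 0]],
  [[0, 0, 0], [0, 0, 0]],
])

```text
time: 26.25
eef_pos: [0.5222, 0.1048, 0.0376]
tcp_rot: [0.13, -0.694, 0.695, -0.137]
contact_force: [-0.2, 0.5, -3.3]
opening: 0.141
```

```bash
python3 st.py
```

```text
26.25 [0.52217787 0.10479413 0.03757447] [ 0.01  0.25  2.06 -0.    0.83  1.2 ] [-0.2  0.5 -3.3] [ 0.05 -0.16 -0.  ]
lip [0.37663661 0.04657227 0.0101344 ] [[-0.93, 0.01, 0.37], [-0.37, -0.0, -0.93], [-0.01, -1.0, 0.0]] tilt 0.5260110993603598 phi 21.768153206152657
```

Emit:
send_rows([
  [[0, 0.03, 0], [0, 0, -0.0012]],
  [[0, 0.03, 0], [0, 0, 0]],
  [[0, 0, 0], [0, 0, 0]],
])

```text
time: 26.55
eef_pos: [0.5209, 0.1049, 0.029]
tcp_rot: [0.134, -0.693, 0.695, -0.133]
contact_force: [-0.0, -0.0, -2.5]
opening: 0.137
```

Emit:
send_rows([
  [[0, 0.015, 0], [0, 0, 0]],
  [[0, 0, 0], [0, 0, 0]],
  [[0, 0, 0], [0, 0, 0]],
])

```text
time: 26.85
eef_pos: [0.5213, 0.1049, 0.0281]
tcp_rot: [0.134, -0.693, 0.695, -0.134]
contact_force: [-1.8, 0.2, 4.1]
opening: 0.141
```

```bash
python3 st.py
```

```text
26.85 [0.52132122 0.10490883 0.02808876] [ 0.01  0.27  2.05 -0.    0.82  1.2 ] [-1.8  0.2  4.1] [ 0.16  0.5  -0.02]
lip [0.37553974 0.04658935 0.00217357] [[-0.93, 0.0, 0.37], [-0.37, -0.0, -0.93], [0.0, -1.0, 0.0]] tilt -0.03091166286399793 phi 21.777172573004005
```

Emit:
send_rows([
  [[0, 0, 0], [0, 0, 0]],
  [[0, 0, 0], [0, 0, 0]],
  [[0, 0, 0], [0, 0, 0]],
  [[0, 0, 0], [0, 0, 0]],
  [[0, 0, 0], [0, 0, 0]],
  [[0, -0.1, 0], [0, 0, 0]],
  [[0, -0.2, 0], [0, 0, 0]],
  [[0, -0.3, 0], [0, 0, 0]],
  [[0, -0.35, 0], [0, 0, 0]],
  [[0, -0.35, 0], [0, 0, 0]],
  [[0, -0.35, 0], [0, 0, 0]],
  [[0, 0, 0], [0, 0, 0]],
], gripper=0.62)

```text
time: 28.05
eef_pos: [0.5249, 0.1056, 0.2344]
tcp_rot: [0.128, -0.692, 0.696, -0.139]
contact_force: [0.3, -0.2, -0.4]
opening: 0.376
```

Emit:
send_rows([
  [[0, 0, -0.3], [0, 0, 0]],
  [[0, 0, -0.4], [0, 0, 0]],
  [[0, 0, -0.4], [0, 0, 0]],
  [[0, 0, -0.4], [0, 0, 0]],
  [[0, 0, -0.4], [0, 0, 0]],
  [[0, 0, -0.4], [0, 0, 0]],
  [[0, 0, 0], [0, 0, 0]],
  [[0, 0, 0], [0, 0, 0]],
])

```text
time: 28.85
eef_pos: [0.4177, 0.3625, 0.2245]
tcp_rot: [0.135, -0.693, 0.695, -0.135]
contact_force: [-0.2, -0.1, 0.0]
opening: 0.379
```

```bash
python3 -c "
from h import *
import cv2
s=get_state();print(s['time'],s['eef_pos'],s['contact_force'])
b=read_camera('side')['img'];t=read_camera('top')['img']
cv2.imwrite('pics/f9.png',np.vstack([np.hstack([cv2.resize(b[180:340,180:340],(400,300)),cv2.resize(t[185:345,60:380],(400,300))]),np.hstack([cv2.resize(t[172:262,370:490],(400,300),interpolation=cv2.INTER_CUBIC),cv2.resize(t,(400,300))])]))"
```

```text
28.85 [0.41771633 0.36250017 0.2245352 ] [-0.22113306 -0.09699538  0.03269572]
```

View pics/f9.png

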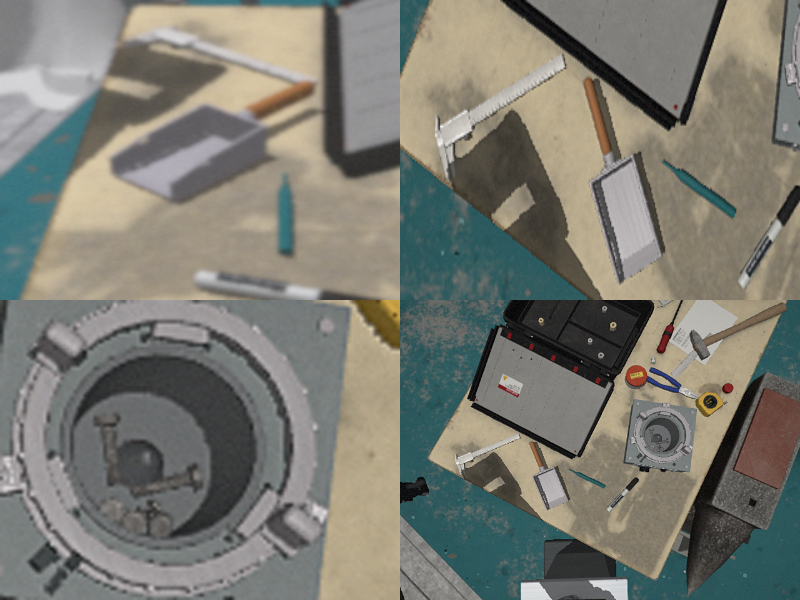

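The final view shows an empty scoop flat on the table, clear of the caliper and pen. The bolts are in the bowl. I'll do one numeric check of the ring angle and then hand in.

```bash
python3 - <<'E'
from h import *
a=cast("top",370+62*.3,172+44*.3,.134);b=cast("top",370+297*.3,172+230*.3,.134);d=a-b
print("ring angle deg",120-(np.degrees(np.arctan2(d[1],d[0]))+10.8))
sign_off()
E
```

```text
ring angle deg 59.922486698099135
the job is handed in; nothing more can be done
```

The tumbler is ready for its batch. The lock ring is at the stop, the bolts are in the bowl, and the empty scoop is flat on the table. I handed the job in at about 29 s of the 72 s allowed.

- **Ring:** I turned it clockwise by lug 1 until the force rose with no further travel. The last top picture gives a ring angle of 59.9°, against 60° for fully locked.
- **Bolts:** I held the scoop by its wooden grip and tipped it to about 62° over the bowl. The scoop's weight reading fell from 4.4 N to about 3 N, which fits it being empty. Two bolts lie clearly in the bowl and the rest stand bunched together, so I could not count all five separately. None show in the scoop or on the table.
- **Scoop:** It stands level beside its old place, clear of the caliper and the deburring pen. No other tool was touched.
- **Nib:** At the picture's resolution I could not cleanly tell the nib tip apart from the locked mark. That it stands at the mark rests on the lug angle and the force at the stop.

No check failed or disagreed.

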